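Count three conchos out of the lever dispenser into the pan

TASK

We need three conchos for the next saddle. Slide the small pan by its handle under the outlet of the concho dispenser, then press the dispenser's sprung lever three times, each time all the way down and letting it come all the way back up, so that exactly three conchos drop into the pan and the rest stay in the stack. Leave the pan standing flat there with the conchos in it, let no concho fall beside it, and leave the other things on the bench alone.

Things in the scene. Friction and masses are not known exactly. Their poses are not given: they have to be found in the camera images.
- dispenser: Concho dispenser: grey-painted bench machine, screwed down, about 295 mm long, 96 mm wide. Origin on the bench under its stack of discs; x axis level, from the outlet end (-x) to the lever's pad (+x). The bed (top at 62 mm) overhangs the foot at the outlet: overhang's underside 56 mm up, reaching to x = -28 mm, guide rails to -43 mm; the foot starts at x = +17 mm, so the pan fits below the overhang.
- drop_point (a point): Point on the bench top below where the conchos fall, 60 mm along -x from the dispenser's origin; same axes as the dispenser. The middle of the pan belongs here; up to 20 mm off is still fine.
- magazine (a point): Middle of the bed's top face under the stack of conchos, 62 mm straight above the dispenser's origin. Four steel rods and a round collar (top 142 mm above the bench) hold the stack. At each full stroke of the lever a pusher shoves the lowest concho out over the outlet's edge; as the lever comes back the stack drops by one concho.
- lever_pad (a point): Middle of the top face of the black rubber palm pad (60 x 44 mm) at the free end of the lever: 224 mm along the dispenser's +x and 219 mm up with the lever up, sloping up 0.39 rad towards its end; 236 mm along and 120 mm up with the lever down. The axle is level, 110 mm along +x and 155 mm up. Halfway the pad is 16 mm farther out than at the start, so a straight push down stays on the pad.
- lever (a joint): Angle of the sprung lever: 0 = up at rest, 0.78 rad = down against its rubber-sleeved stop. The concho drops off after about 0.62 rad. Needs about 4 N down at the pad to start and about 10 N at the end of the stroke; let go, it springs back up by itself. A stroke broken off halfway can jam the stack.
- pan_centre (a point): Middle of the inside floor of the loose small-parts pan: bare sheet metal, 112 x 110 mm, 30 mm high, walls and floor 3 mm thick, open on top, 0.22 kg. The point is 3 mm above the pan's underside. Its x axis points from the handle's side to the opposite wall, z up.
- pan_handle (a point): Point on the axis of the pan's straight round wooden handle where it is best gripped: 105 mm from the pan's middle along the pan's -x, 30 mm above the bench. The handle is 20 to 25 mm thick and runs along the pan's x axis, 74 to 174 mm from the pan's middle. Take it from above, across its thickness.
- concho1_centre (a point): Centre of a loose concho: flat round metal disc, 44 mm across, 6 mm thick, 0.05 kg, bead-edged, with two strap slots; number 1 from the bottom of the stack of six in the magazine at the start.
- concho2_centre (a point): Centre of a loose concho: flat round metal disc, 44 mm across, 6 mm thick, 0.05 kg, bead-edged, with two strap slots; number 2 from the bottom of the stack of six in the magazine at the start.
- concho3_centre (a point): Centre of a loose concho: flat round metal disc, 44 mm across, 6 mm thick, 0.05 kg, bead-edged, with two strap slots; number 3 from the bottom of the stack of six in the magazine at the start.
- concho4_centre (a point): Centre of a loose concho: flat round metal disc, 44 mm across, 6 mm thick, 0.05 kg, bead-edged, with two strap slots; number 4 from the bottom of the stack of six in the magazine at the start.
- concho5_centre (a point): Centre of a loose concho: flat round metal disc, 44 mm across, 6 mm thick, 0.05 kg, bead-edged, with two strap slots; number 5 from the bottom of the stack of six in the magazine at the start.
- concho6_centre (a point): Centre of a loose concho: flat round metal disc, 44 mm across, 6 mm thick, 0.05 kg, bead-edged, with two strap slots; number 6 from the bottom of the stack of six in the magazine at the start.
- thread_spool: Bystander: spool of brown thread, 42 x 65 x 55 mm with its loose end; origin at the middle of its underside. Leave it where it is.
- beeswax: Bystander: yellow block of beeswax, 32 x 46 x 18 mm; origin at the middle of its underside. Leave it where it is.
- drive_punch: Bystander: round steel drive punch lying on the bench, 20 x 120 x 20 mm; origin at the middle of its underside. Leave it where it is.

How it is judged:
By the outcome, as a careful person would: the job done as asked, in the order asked, and still so for the second after the job is handed in, with the robot touching nothing.
It also fails if it takes over 56 s, if anything falls off the work surface, if the arm or the gripper's body presses on something with over 40 N, if the wrist force passes 120 N, or if a joint passes its speed limit or range.

ROBOT

A 6-joint arm with a two-finger parallel gripper is mounted at the origin on a cart in front of the work surface, level with it; the furniture and walls round the work are solid. World frame = base frame: x ahead of the robot, y to its left, z up, the work surface at z = 0. Lengths are in m, angles in degrees, forces in N, time in s.
With the tool pointing down it reaches from about 0.3 to 0.75 m from the base axis. Payload 8.5 kg.
Tool frame: the origin (TCP) lies midway between the tips of the shut fingers; the grasp point (between the pads) lies 19 mm behind it; z points along the fingers, y is the direction in which the jaws open and shut (so a half turn about z gives the same grasp; the last joint's range is limited). The gripper opens to 85 mm and grips with 20 to 120 N. Pads are 22 mm wide; open, the fingers measure 114 mm over their backs; the gripper's body (76 mm by 85 mm) begins 54 mm behind the grasp point. The pads swing forward as they close: fully open they stand 13 mm farther back than shut.
Start: joints at [-82.122, 21.807, 74.336, -0, 83.858, -12.336], TCP at [0.19, -0.516, 0.231] pointing down, gripper open.
Joint ranges: [-178.18, 178.18], [-50.72, 133.34], [12.68, 142.11], [-81.47, 261.47], [9.98, 163.14], [-165.26, 165.26]. Speed limits (degrees/s): [136.94, 136.94, 180, 180, 180, 180].

INTERFACE

Orientations are given as a 3x3 rotation matrix whose columns are the frame's x, y, z axes.
In Python, from rig import env gives the robot as it stands.
- The arm moves only by the shell command python3 -m inch 'ROWS' [FORCE]. ROWS is text: rows parted by semicolons, each of 5 numbers parted by spaces: the finger opening in mm, from 0 to 85.4, then the shift along the tool's x, y, z in mm, then the turn about the tool's z in degrees. In form: jaw dx dy dz turn; .... A call has 1 to 10 rows; each row is the pose to reach, as a shift and turn from the pose commanded when the call began, along the tool's axes at that moment; what a row does not reach only later rows make up. A row lasts 1/8 s, in which the tool goes at most 62.5 mm and 10.7 degrees, less where a joint would pass 70% of its speed; a pose out of reach is approached as far as the arm can. A call with a gripper value outside its range is refused whole. The fingers move at their own pace and stop on an object; FORCE is the grip in N (left out, the last holds). Time passes only in rows, so rows that repeat a pose let the fingers close. It gives the time, the measured TCP pose, the force and the opening at its end, in the units of the state.
- env.observe(): the state, without advancing time (a new reading comes with each control period).
- env.get_image(name): name is "side" or "top"; returns a dict with "color" (420x560x3 uint8, blue, green, red), "range_z" (420x560 float32, m along the optical axis (not along the pixel's ray), 0 where there is no reading), "fov_y" (degrees; the focal length in pixels is half the picture's height over the tangent of half this angle, whatever the lens; pixels are square), "cx", "cy" (the principal point, pixels), "k1" (the pictures are not rectified: a ray, as slopes to the right and down, at radius r is drawn at 1 + k1 r^2 times it, then the intrinsics apply), "R" (3x3) and "t" (3): a world point X has camera coordinates R X + t. Camera axes: x right, y down, z forward; pixel columns grow to the right and rows downward; lengths in m; the calibration is good to about 2 mm. A picture is of the moment at which its call begins.
- env.close_job(): hands the job in, once; it reports no verdict.
The state is a dict: "time_s": time; "q": joint angles; "qvel": joint speeds; "joint_efforts": joint torques, N m; "position": TCP position; "tool_rot": TCP orientation; "ft_force": force on the tool from outside, world axes, zero at the start; "wrist_torque": the same for the moment, N m; "grip_width": finger opening in m.
Only numpy, scipy, OpenCV 4.12 (cv2) and the standard library are available. Lean on these libraries where they do the work, as an engineer would, in place of code of your own. Each camera call takes 0.05 s, during which the arm holds its last target.

## Working session

There is one attempt and no reset: what is moved stays moved. The work goes in short steps, Python scripts to look and compute and a shell command to move; the robot and the scene stay as the last step left them, time stands still between calls to the robot, and variables do not carry over. Pictures are saved under pics/ and viewed, and the job is handed in when it is done.

```bash
mkdir -p pics
python3 - <<'E'
from rig import env
import cv2,numpy as np
for n in("side","top"):
    d=env.get_image(n); cv2.imwrite(f"pics/{n}0.png",d["color"]); np.savez(f"{n}0.npz",**d)
    print(n,d["fov_y"],d["cx"],d["cy"],d["k1"],np.round(d["R"],3).tolist(),d["t"])
o=env.observe();print(o["time_s"],o["position"],np.round(o["tool_rot"],3),o["grip_width"])
E
```

```text
side 52.72806865008037 279.89717098157195 207.00685781449366 0.03242718668807459 [[-0.985, -0.174, 0.008], [-0.084, 0.435, -0.897], [0.153, -0.884, -0.443]] [0.53509606 0.21157202 0.81219748]
top 44.52608914763487 274.9123955354261 206.6655052611709 -0.1357827526441451 [[-0.014, -1.0, 0.005], [-0.988, 0.013, -0.156], [0.156, -0.008, -0.988]] [-0.04626893  0.56952928  0.98768387]
0.1 [ 0.18998742 -0.5158559   0.23074432] [[ 0.938  0.346 -0.   ]
 [ 0.346 -0.938  0.001]
 [ 0.    -0.001 -1.   ]] 0.0853305766442513
```

```bash
ls -la
```

```text
total 3236
drwxr-xr-x  3 agent agent    4096 Dec  6 16:20 .
drwxr-xr-x 23 root  root     4096 Dec  6 16:19 ..
drwxr-xr-x  2 agent agent    4096 Dec  6 16:20 pics
-rw-r--r--  1 agent agent 1648456 Dec  6 16:20 side0.npz
-rw-r--r--  1 agent agent 1648456 Dec  6 16:20 top0.npz
```

View pics/side0.png

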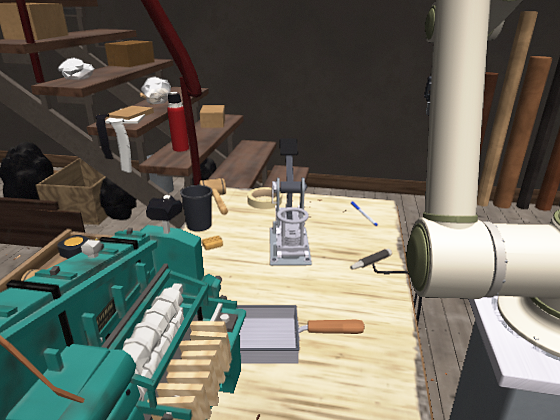

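View pics/top0.png

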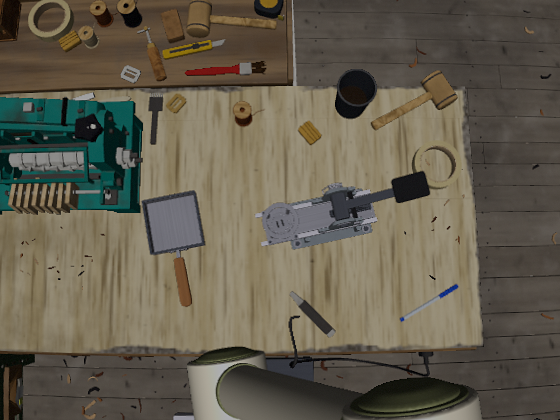

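```bash
cat > h.py <<'E'
import numpy as np,cv2
def load(f): return dict(np.load(f))
def K(d):
    h=d["color"].shape[0]; f=h/2/np.tan(np.radians(float(d["fov_y"]))/2)
    return np.array([[f,0,float(d["cx"])],[0,f,float(d["cy"])],[0,0,1.]]),np.array([float(d["k1"]),0,0,0,0])
def rays(d,uv):
    k,c=K(d); return cv2.undistortPoints(np.array(uv,float).reshape(-1,1,2),k,c).reshape(-1,2)
def plane(d,uv,z):
    s=rays(d,uv); R,t=d["R"],d["t"]; o=-R.T@t
    w=np.c_[s,np.ones(len(s))]@R
    return o+w*((z-o[2])/w[:,2])[:,None]
def proj(d,X):
    k,c=K(d); return cv2.projectPoints(np.array(X,float).reshape(-1,1,3),cv2.Rodrigues(d["R"])[0],d["t"],k,c)[0].reshape(-1,2)
def cloud(d):
    h,w=d["range_z"].shape; u,v=np.meshgrid(np.arange(w),np.arange(h))
    s=rays(d,np.stack([u,v],-1).reshape(-1,2)); z=d["range_z"].reshape(-1,1)
    P=(np.c_[s,np.ones(len(s))]*z-d["t"])@d["R"]
    P[z[:,0]==0]=np.nan
    return P.reshape(h,w,3)
E
python3 - <<'E'
from h import *
d=load("top0.npz");im=d["color"]
a=cv2.resize(im[90:350,130:450],None,fx=2.5,fy=2.5,interpolation=cv2.INTER_CUBIC)[:600];cv2.imwrite("pics/topz.png",a)
s=load("side0.npz")["color"];cv2.imwrite("pics/sidez.png",cv2.resize(s[120:380,200:420],None,fx=2.3,fy=2.3,interpolation=cv2.INTER_CUBIC))
P=cloud(d)
for uv in[(280,220),(410,187),(402,189),(173,222),(180,280),(230,260),(312,313),(345,205)]: print(uv,P[uv[1],uv[0]].round(4))
E
```

```text
(280, 220) [ 0.5346 -0.0631  0.0983]
(410, 187) [ 0.5722 -0.2829  0.2184]
(402, 189) [ 0.5697 -0.27    0.2142]
(173, 222) [0.5459 0.1596 0.0018]
(180, 280) [0.4244 0.1367 0.0404]
(230, 260) [ 4.653e-01  4.010e-02 -4.000e-04]
(312, 313) [ 0.3554 -0.1258  0.0204]
(345, 205) [ 0.5515 -0.1785  0.1631]
```

View pics/topz.png

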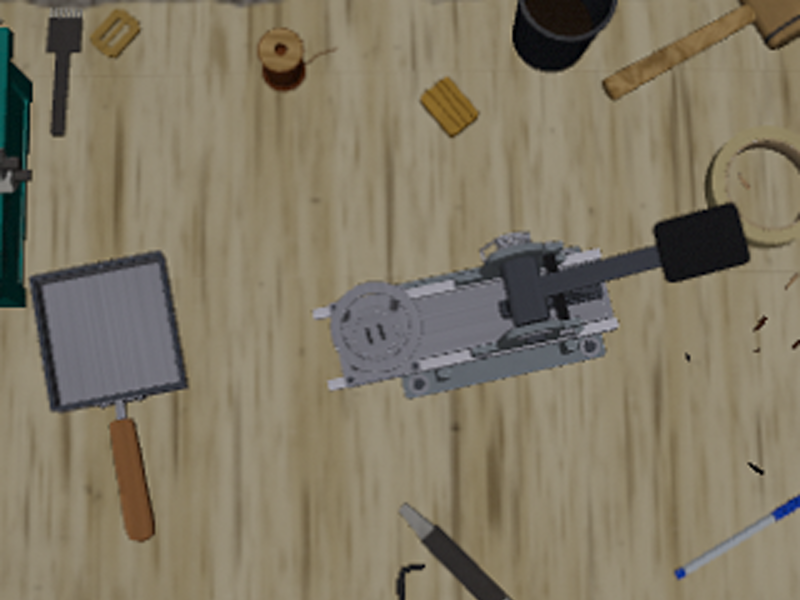

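View pics/sidez.png

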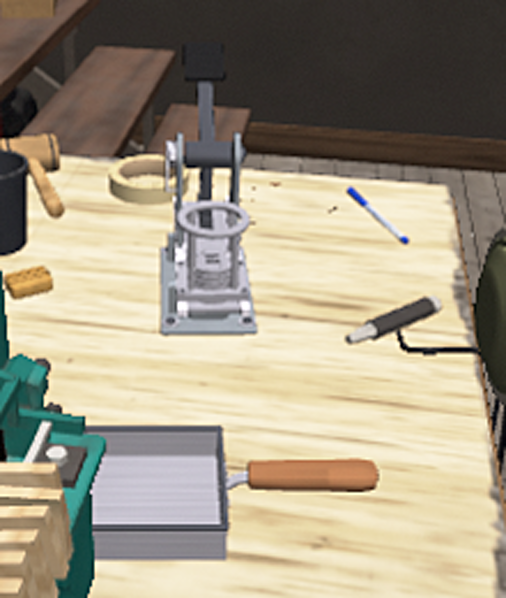

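The top view shows the pan's rim corners near (143,200), (195,191), (205,244), (151,254) px and its handle running from (178,258) to (187,305). The collar is centred near (281,221) and the pad near (411,187). The drive punch's tip is at (291,293), right of the path the pan will take.

```bash
cat > m.py <<'E'
from h import *
def big(m):
    c=max(cv2.findContours(m.astype(np.uint8),0,2)[0],key=cv2.contourArea); return c
def handle(d):
    hsv=cv2.cvtColor(d["color"],cv2.COLOR_BGR2HSV)
    m=cv2.inRange(hsv,(3,110,60),(14,255,255)); m[:240]=0; m[330:]=0; m=cv2.morphologyEx(m,cv2.MORPH_OPEN,np.ones((3,3)))
    return cv2.minAreaRect(big(m>0))
E
python3 - <<'E'
from m import *
d=load("top0.npz"); P=cloud(d)
z=lambda x,y:(130+x/2.5,90+y/2.5)
# pan rim
C=plane(d,[z(32,275),z(163,253),z(187,385),z(53,411)],.03);pc=C.mean(0);print("pan rim",C.round(3).tolist(),pc.round(4))
ax=(C[0]+C[1]-C[2]-C[3]);print("pan x ang",np.degrees(np.arctan2(ax[1],ax[0])))
ax2=C[0]+C[3]-C[1]-C[2];print("pan y ang",np.degrees(np.arctan2(ax2[1],ax2[0])))
r=handle(d);b=plane(d,cv2.boxPoints(r),.032);print("handle",r,b.round(3).tolist(),b.mean(0))
# pan points from range
m=(P[...,2]>.02)&(P[...,2]<.045)&(P[...,1]>.08)&(P[...,1]<.25)&(P[...,0]>.45)&(P[...,0]<.65)
q=P[m];print("rim cloud",len(q));br=cv2.minAreaRect(q[:,:2].astype(np.float32));print(br)
# collar
m=(P[...,2]>.137)&(P[...,2]<.147)&(P[...,1]>-.12)&(P[...,1]<0)
q=P[m];print("collar",len(q),cv2.minEnclosingCircle(q[:,:2].astype(np.float32)),q.mean(0))
print("collar px",plane(d,[z(377,328)],.142))
# pad
m=(P[...,2]>.195)&(P[...,2]<.245)&(P[...,1]<-.2)&(P[...,1]>-.35)&(P[...,0]>.5)&(d["color"].max(2)<60)
m=cv2.morphologyEx(m.astype(np.uint8),cv2.MORPH_OPEN,np.ones((5,5)))
q=P[m>0];print("pad",len(q),cv2.minAreaRect(q[:,:2].astype(np.float32)),q.mean(0))
# bed / foot
for lo,hi in((.055,.066),(.004,.02)):
  m=(P[...,2]>lo)&(P[...,2]<hi)&(P[...,1]<0)&(P[...,1]>-.3)&(P[...,0]>.45)&(P[...,0]<.65)
  q=P[m];print(lo,len(q),cv2.minAreaRect(q[:,:2].astype(np.float32)))
E
```

```text
pan rim [[0.589, 0.218, 0.03], [0.606, 0.109, 0.03], [0.497, 0.089, 0.03], [0.477, 0.198, 0.03]] [0.5419 0.1534 0.03  ]
pan x ang 10.354634421268601
pan y ang 99.59365090529765
handle ((182.2567596435547, 281.5405578613281), (48.16890335083008, 10.850333213806152), 80.53767395019531) [[0.467, 0.153, 0.032], [0.471, 0.131, 0.032], [0.376, 0.115, 0.032], [0.372, 0.136, 0.032]] [0.42164277 0.13369153 0.032     ]
rim cloud 890
((0.5439146757125854, 0.1729755699634552), (0.1862308830022812, 0.1607447862625122), 71.26798248291016)
collar 498 ((0.41238534450531006, -0.0537080280482769), 0.14917047321796417) [ 0.51176286 -0.05867168  0.14134519]
collar px [[ 0.52668506 -0.06377851  0.142     ]]
pad 840 ((0.5730655193328857, -0.28334155678749084), (0.04262324795126915, 0.055770743638277054), 12.335297584533691) [ 0.57240021 -0.28282308  0.21874097]
0.055 435 ((0.5435712337493896, -0.1345023214817047), (0.06597327440977097, 0.23323042690753937), 11.361776351928711)
0.004 850 ((0.5513227581977844, -0.14827841520309448), (0.1947350651025772, 0.29409152269363403), 1.5598852634429932)
```

Collar to pad measures 224.3 mm, which matches the stated 224 mm. From that:
- **Dispenser:** +x axis points at −78.1°, and the drop point is at about (0.514, −0.005).
- **Pan:** centre (0.542, 0.153), x axis at 10°.
- **Grip point on the handle:** about (0.439, 0.136).

Next I move above the handle.

```bash
python3 -m inch '85 20 -23 0 0; 85 55 -63 0 1; 85 95 -109 0 2; 85 137 -157 0 3; 85 180 -206 0 4; 85 223 -255 0 5; 85 266 -304 0 6; 85 309 -353 0 7; 85 352 -402 0 8; 85 390 -446 0 9' 30 && python3 -m inch '70 40 -40 0 1.2; 60 69 -79 20 1.2; 60 69 -79 60 1.2;60 69 -79 90 1.2;60 69 -79 90 1.2'
python3 - <<'E'
from rig import env
import numpy as np
o=env.observe();R=o["tool_rot"];p=o["position"];print(p,np.round(R,4),o["time_s"])
g=np.array([.439,.136,.010]);print("tool shift mm",(R.T@(g-p)*1000).round(1),"x ang",np.degrees(np.arctan2(R[1,0],R[0,0])))
E
```

```text
time_s: 1.35
position: [0.3985, 0.0296, 0.2314]
tool_rot: [[0.981, 0.194, 0.0], [0.194, -0.981, -0.0], [0.0, 0.0, -1.0]]
ft_force: [1.6, -2.0, 1.4]
grip_width: 0.0847
time_s: 1.98
position: [0.4495, 0.1184, 0.1398]
tool_rot: [[0.985, 0.174, -0.005], [0.174, -0.985, -0.0], [-0.005, -0.001, -1.0]]
ft_force: [-0.3, 0.1, 0.1]
grip_width: 0.06
[0.44946179 0.11844534 0.13981681] [[ 9.847e-01  1.740e-01 -4.800e-03]
 [ 1.740e-01 -9.847e-01 -0.000e+00]
 [-4.700e-03 -8.000e-04 -1.000e+00]] 1.975
tool shift mm [ -6.6 -19.  129.9] x ang 10.02256398028151
```

```bash
python3 -m inch '60 -4 -10 0 0; 60 -6.6 -19 0 0; 60 -6.6 -19 20 0; 60 -6.6 -19 60 0; 60 -6.6 -19 80 0; 60 -6.6 -19 80 0;60 -6.6 -19 80 0'
python3 - <<'E'
from rig import env
from m import *
o=env.observe();R=o["tool_rot"];p=o["position"];print(p,np.round(R,4),o["time_s"])
g=np.array([.439,.136,.010]);print("tool shift mm",(R.T@(g-p)*1000).round(1))
for n in("side","top"):
    d=env.get_image(n); cv2.imwrite(f"pics/{n}1.png",d["color"])
E
```

```text
time_s: 2.85
position: [0.4413, 0.1362, 0.0625]
tool_rot: [[0.985, 0.174, 0.002], [0.174, -0.985, 0.0], [0.002, 0.0, -1.0]]
ft_force: [0.7, -0.0, 0.1]
grip_width: 0.0597
[0.44134929 0.13622187 0.06252251] [[ 9.847e-01  1.741e-01  2.100e-03]
 [ 1.741e-01 -9.847e-01  1.000e-04]
 [ 2.100e-03  2.000e-04 -1.000e+00]] 2.85
tool shift mm [-2.5 -0.2 52.5]
```

View pics/side1.png

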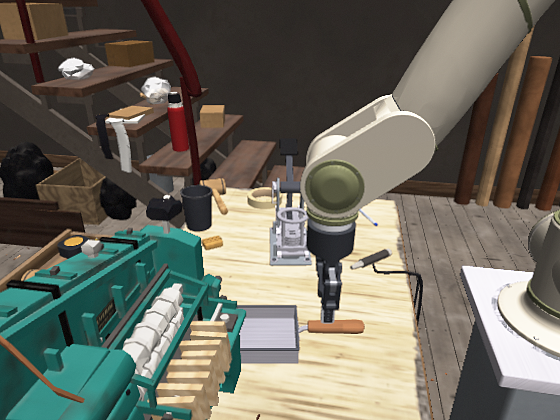

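View pics/top1.png

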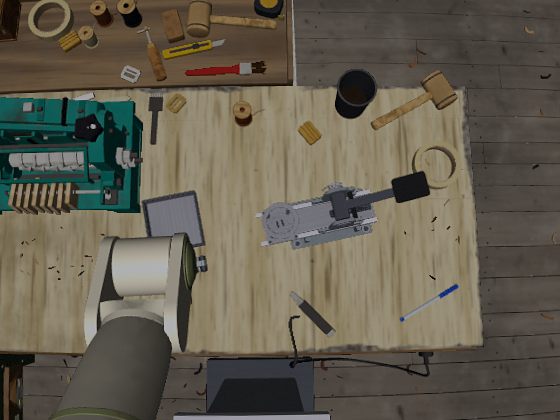

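The side view shows the fingers at (330,318), straddling the handle just above it. The pan hasn't moved. I'll go down and grip.

```bash
python3 -m inch '60 0 0 20 0; 60 0 0 40 0; 60 0 0 49 0; 60 0 0 49 0; 40 0 0 49 0; 25 0 0 49 0; 15 0 0 49 0; 15 0 0 49 0; 15 0 0 49 0' 30; python3 -c "
from rig import env
import numpy as np
o=env.observe();print(o['position'],o['grip_width'],o['ft_force'],np.round(o['tool_rot'],4))"
```

```text
time_s: 4.08
position: [0.4408, 0.136, 0.0125]
tool_rot: [[0.985, 0.174, 0.0], [0.174, -0.985, 0.0], [0.0, -0.0, -1.0]]
ft_force: [-0.8, 0.8, 3.8]
grip_width: 0.0213
[0.44076129 0.13600071 0.01249855] 0.021258132130221853 [-0.84501132  0.81257604  3.81896897] [[ 9.848e-01  1.739e-01  2.000e-04]
 [ 1.739e-01 -9.848e-01  1.000e-04]
 [ 2.000e-04 -1.000e-04 -1.000e+00]]
```

Gripped at 21.3 mm. Next I slide the pan by about (−27, −162) mm with a 2° turn, in two parts.

```bash
python3 -m inch '15 -1 3 0 0; 15 -4 11 0 0; 15 -8 23 0 0; 15 -13 37 0 0; 15 -18 51 0 0; 15 -23 65 0 0; 15 -28 79 0 0; 15 -32 91 0 0; 15 -35 99 0 0; 15 -35 99 0 0' 30
python3 - <<'E'
from rig import env
from m import *
o=env.observe();R=o["tool_rot"];p=o["position"];print(p,o["grip_width"],o["ft_force"])
g=np.array([.4139,-.0262,.0125]);print("tool shift mm",(R.T@(g-p)*1000).round(1))
for n in("side","top"):
    d=env.get_image(n); cv2.imwrite(f"pics/{n}2.png",d["color"])
cv2.imwrite("pics/c2.png",np.hstack([env.get_image("side")["color"][150:,180:460],env.get_image("top")["color"][130:400,120:420]]) if 0 else d["color"])
E
```

```text
time_s: 5.32
position: [0.4233, 0.0316, 0.0123]
tool_rot: [[0.985, 0.173, -0.001], [0.173, -0.985, -0.001], [-0.001, 0.0, -1.0]]
ft_force: [-1.3, -3.9, 5.8]
grip_width: 0.0209
[0.42326598 0.03157807 0.01232499] 0.02092743243929192 [-1.28806463 -3.89375733  5.78912338]
tool shift mm [-19.2  55.3  -0.1]
```

View pics/side2.png

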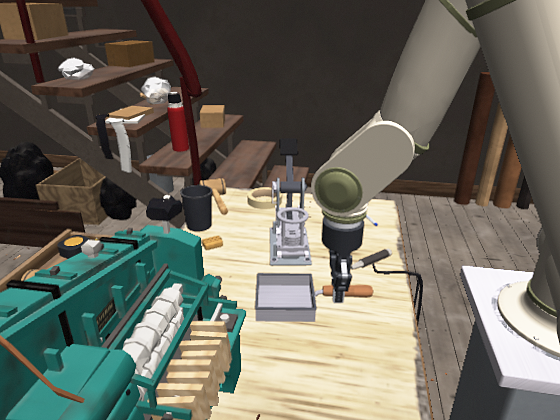

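The pan is at (286,297) in the side view, flat and following the gripper. I continue.

```bash
python3 -m inch '15 -1 3 0 -0.3; 15 -4 11 0 -0.8; 15 -8 22 0 -1.3; 15 -12 34 0 -1.8; 15 -16 46 0 -2; 15 -18 52 0 -2; 15 -19 55 0 -2; 15 -19 55 0 -2; 15 -19 55 0 -2' 30
python3 - <<'E'
from rig import env
from m import *
o=env.observe();R=o["tool_rot"];p=o["position"];print(p,o["grip_width"],o["ft_force"],np.degrees(np.arctan2(R[1,0],R[0,0])))
for n in("side","top"):
    d=env.get_image(n); np.savez(f"{n}3.npz",**d)
    c=d["color"][200:350,200:420] if n=="side" else d["color"][140:360,180:420]
    cv2.imwrite(f"pics/{n}3.png",cv2.resize(c,None,fx=2.7,fy=2.7,interpolation=cv2.INTER_CUBIC))
E
```

```text
time_s: 6.55
position: [0.4143, -0.0252, 0.0124]
tool_rot: [[0.978, 0.208, -0.0], [0.208, -0.978, -0.0], [-0.0, 0.0, -1.0]]
ft_force: [-2.3, -2.2, 5.1]
grip_width: 0.0219
[ 0.41428151 -0.02521903  0.01239676] 0.02187081229933523 [-2.30649324 -2.17695205  5.08078291] 12.033415785972315
```

View pics/side3.png

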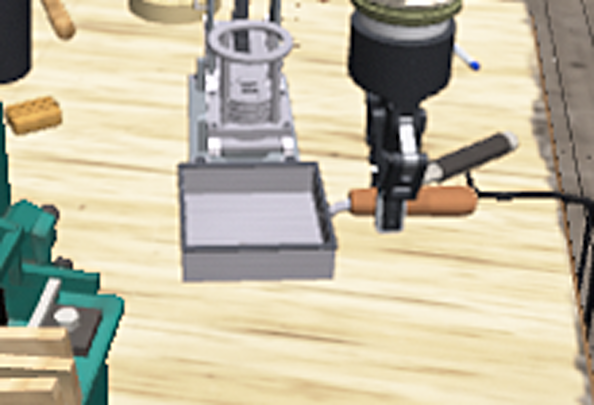

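View pics/top3.png

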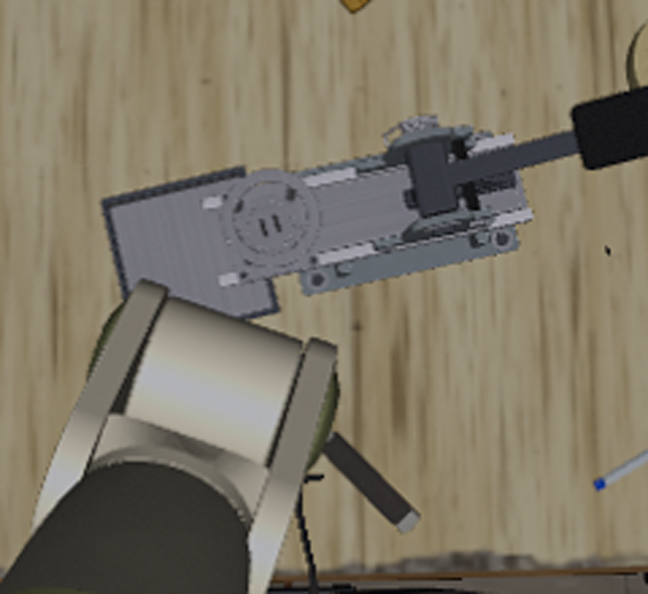

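Run:
```python
from h import *
d=load("top3.npz");z=lambda x,y:(180+x/2.7,140+y/2.7)
C=plane(d,[z(102,200),z(245,167),z(280,312)],.03);c=(C[0]+C[2])/2
print(C.round(4).tolist(),"centre",c)
a=C[0]-C[1];print("y ang",np.degrees(np.arctan2(a[1],a[0])),np.linalg.norm(a),np.linalg.norm(C[1]-C[2]))
u=np.array([.207,-.978]);w=np.array([.978,.207]);e=c[:2]-[.5267,-.0638];print("disp x,y",e@u*1000,e@w*1000)
```

```text
[[0.5574, 0.0624, 0.03], [0.5812, -0.046, 0.03], [0.4712, -0.0706, 0.03]] centre [ 0.51433187 -0.00411567  0.03      ]
y ang 102.38532093222805 0.11092456871611574 0.11272879804121747
disp x,y -60.931473471203994 0.2586245647163758
```

The pan's centre is at x = −61 mm and y = 0.3 mm in the dispenser's axes, within 1 mm of the drop point and square to the dispenser. I release it and go up.

```bash
python3 -m inch '25 0 0 0 0; 35 0 0 0 0; 45 0 0 0 0; 45 0 0 0 0; 45 0 0 -10 0; 45 0 0 -40 0; 45 0 0 -90 0; 40 0 0 -145 0; 30 0 0 -200 0; 20 0 0 -250 0' 30 ; python3 -m inch '0 0 0 -20 0;0 0 0 -20 0'
python3 - <<'E'
from rig import env
from m import *
o=env.observe();R=o["tool_rot"];p=o["position"]
g=np.array([.5751,-.2915,.27]);print(p,np.degrees(np.arctan2(R[1,0],R[0,0])),"tool shift mm",(R.T@(g-p)*1000).round(1))
d=env.get_image("side");cv2.imwrite("pics/side4.png",d["color"])
E
```

```text
time_s: 7.9
position: [0.4138, -0.0249, 0.2652]
tool_rot: [[0.978, 0.208, 0.002], [0.208, -0.978, -0.001], [0.001, 0.001, -1.0]]
ft_force: [1.2, -0.2, -0.2]
grip_width: 0.0201
time_s: 8.15
position: [0.4144, -0.0251, 0.2837]
tool_rot: [[0.978, 0.208, 0.003], [0.208, -0.978, -0.001], [0.003, 0.002, -1.0]]
ft_force: [1.0, -0.6, -1.2]
grip_width: -0.0002
[ 0.4144114  -0.02508293  0.28374432] 12.018289817428501 tool shift mm [101.7 294.   14.6]
```

View pics/side4.png

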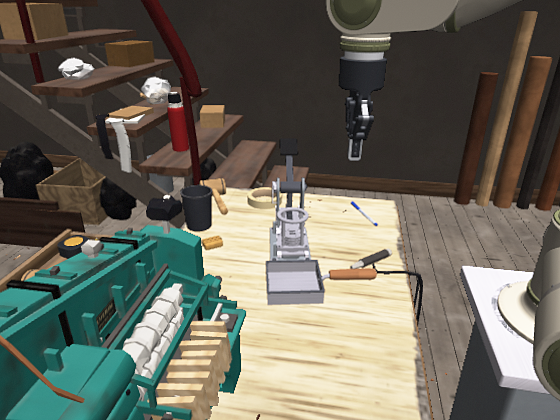

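The pan is standing flat in place at (295,282), with the gripper clear of it. I move above the pad.

```bash
python3 -m inch '0 8 22 0 0; 0 22 64 0 0; 0 39 113 0 0; 0 56 162 0 0; 0 73 211 0 0; 0 88 254 0 0; 0 97 282 0 0; 0 101.5 294 0 0; 0 101.5 294 0 0;0 101.5 294 0 0'
python3 - <<'E'
from rig import env
from m import *
o=env.observe();R=o["tool_rot"];p=o["position"];print(p,np.round(R,4).tolist())
g=np.array([.5751,-.2915,.225]);print("tool shift mm",(R.T@(g-p)*1000).round(1))
d=env.get_image("top");cv2.imwrite("pics/top5.png",d["color"])
d=env.get_image("side");cv2.imwrite("pics/side5.png",d["color"])
E
```

```text
time_s: 9.45
position: [0.5746, -0.2916, 0.2815]
tool_rot: [[0.978, 0.208, -0.001], [0.208, -0.978, 0.001], [-0.001, -0.001, -1.0]]
ft_force: [-0.4, 0.9, -0.2]
grip_width: 0.0
[ 0.57456897 -0.29159286  0.28154998] [[0.9781, 0.2081, -0.0011], [0.2081, -0.9781, 0.0009], [-0.0009, -0.0011, -1.0]]
tool shift mm [ 0.6  0.1 56.5]
```

View pics/side5.png

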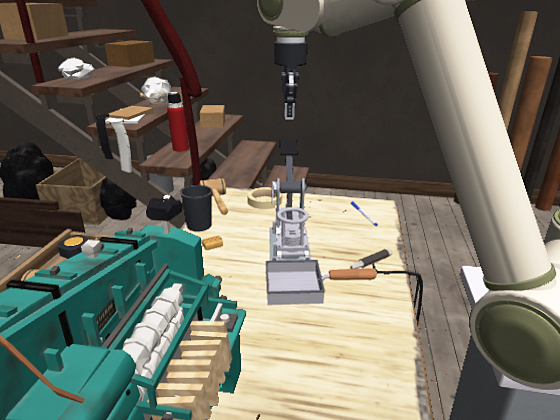

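The fingers are at (290,115) in the side view, over the pad at (290,148) and centred on it. First press: down to just short of the stop, then creep while watching the force.

```bash
python3 -m inch '0 0.5 0 20 0; 0 0.5 0 45 0; 0 0.5 0 60 0; 0 0.5 0 72 0; 0 0.5 0 87 0; 0 0.5 0 102 0; 0 0.5 0 117 0; 0 0.5 0 132 0; 0 0.5 0 145 0; 0 0.5 0 150 0'; python3 -m inch '0 0 0 3 0; 0 0 0 5 0'; python3 -m inch '0 0 0 2 0; 0 0 0 3 0'
```

```text
time_s: 10.8
position: [0.5763, -0.2927, 0.134]
tool_rot: [[0.978, 0.208, 0.004], [0.208, -0.978, -0.004], [0.003, 0.004, -1.0]]
ft_force: [0.4, -0.6, 9.4]
grip_width: 0.0
time_s: 11.05
position: [0.5762, -0.292, 0.1296]
tool_rot: [[0.978, 0.208, 0.004], [0.208, -0.978, -0.003], [0.003, 0.003, -1.0]]
ft_force: [-0.4, 1.7, 9.8]
grip_width: 0.0001
time_s: 11.3
position: [0.5761, -0.2914, 0.1266]
tool_rot: [[0.978, 0.209, 0.003], [0.209, -0.978, -0.002], [0.003, 0.002, -1.0]]
ft_force: [-1.4, 3.3, 10.8]
grip_width: -0.0001
```

```bash
python3 -m inch '0 0 0 1.5 0; 0 0 0 3 0';python3 -m inch '0 0 0 1.5 0; 0 0 0 3 0'
python3 - <<'E'
from rig import env
from m import *
d=env.get_image("side");c=d["color"][90:330,180:420]
cv2.imwrite("pics/side6.png",cv2.resize(c,None,fx=2.5,fy=2.5,interpolation=cv2.INTER_CUBIC))
E
```

```text
time_s: 11.55
position: [0.5762, -0.2914, 0.1237]
tool_rot: [[0.978, 0.209, 0.004], [0.209, -0.978, -0.002], [0.003, 0.003, -1.0]]
ft_force: [-0.5, 2.7, 11.8]
grip_width: 0.0002
time_s: 11.8
position: [0.5763, -0.2913, 0.1226]
tool_rot: [[0.978, 0.209, 0.005], [0.209, -0.978, -0.002], [0.004, 0.003, -1.0]]
ft_force: [-6.2, 6.3, 28.4]
grip_width: -0.0002
```

View pics/side6.png

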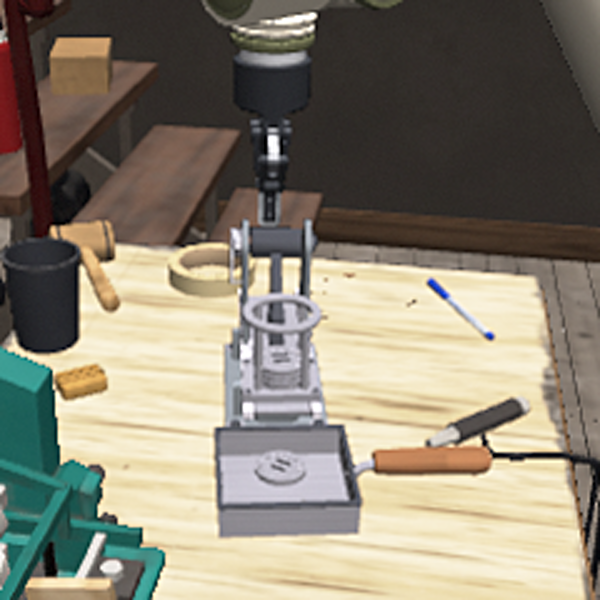

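The force jumped to 28 N at z = 0.1226, so the lever is on its stop. The first concho lies in the pan, at (280,467) in the zoom. I raise the tool and let the lever come fully back.

```bash
python3 -m inch '0 0 0 -15 0; 0 0 0 -35 0; 0 0 0 -55 0; 0 0 0 -75 0; 0 0 0 -95 0; 0 0 0 -115 0; 0 0 0 -135 0; 0 0 0 -150 0; 0 0 0 -150 0; 0 0 0 -150 0'
python3 - <<'E'
from rig import env
from m import *
d=env.get_image("side");c=d["color"][90:330,180:420]
cv2.imwrite("pics/side7.png",cv2.resize(c,None,fx=2.5,fy=2.5,interpolation=cv2.INTER_CUBIC))
E
```

```text
time_s: 13.1
position: [0.5752, -0.2913, 0.2675]
tool_rot: [[0.978, 0.208, -0.001], [0.208, -0.978, 0.001], [-0.001, -0.001, -1.0]]
ft_force: [0.0, 0.4, -0.1]
grip_width: -0.0
```

View pics/side7.png

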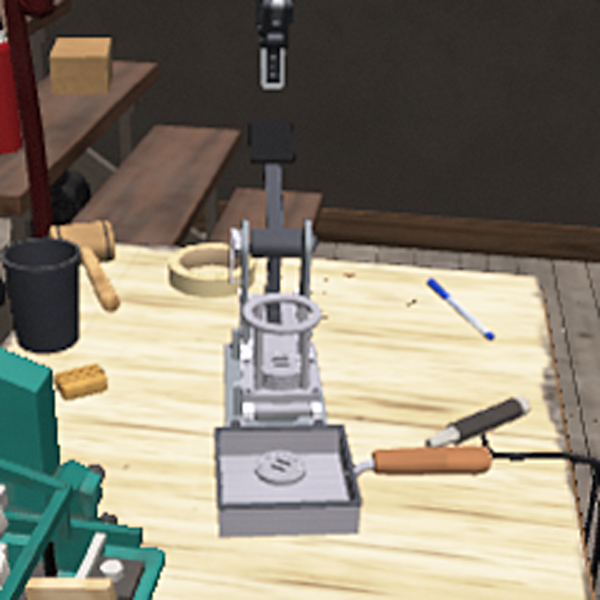

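The lever is back up (pad at (272,142)) with one concho in the pan. Second press.

```bash
python3 -m inch '0 0 0 20 0; 0 0 0 42 0; 0 0 0 55 0; 0 0 0 70 0; 0 0 0 85 0; 0 0 0 100 0; 0 0 0 115 0; 0 0 0 130 0; 0 0 0 140 0; 0 0 0 144 0'; python3 -m inch '0 0 0 2 0; 0 0 0 4 0; 0 0 0 6 0; 0 0 0 6 0'
python3 - <<'E'
from rig import env
from m import *
d=env.get_image("side");c=d["color"][90:330,180:420]
cv2.imwrite("pics/side8.png",cv2.resize(c,None,fx=2.5,fy=2.5,interpolation=cv2.INTER_CUBIC))
E
```

```text
time_s: 14.4
position: [0.5758, -0.2913, 0.1251]
tool_rot: [[0.978, 0.208, 0.002], [0.208, -0.978, -0.0], [0.002, 0.0, -1.0]]
ft_force: [-0.8, 3.3, 10.9]
grip_width: -0.0002
time_s: 14.9
position: [0.576, -0.2911, 0.1227]
tool_rot: [[0.978, 0.209, 0.004], [0.209, -0.978, -0.002], [0.003, 0.003, -1.0]]
ft_force: [-6.7, 7.1, 28.1]
grip_width: 0.0001
```

View pics/side8.png

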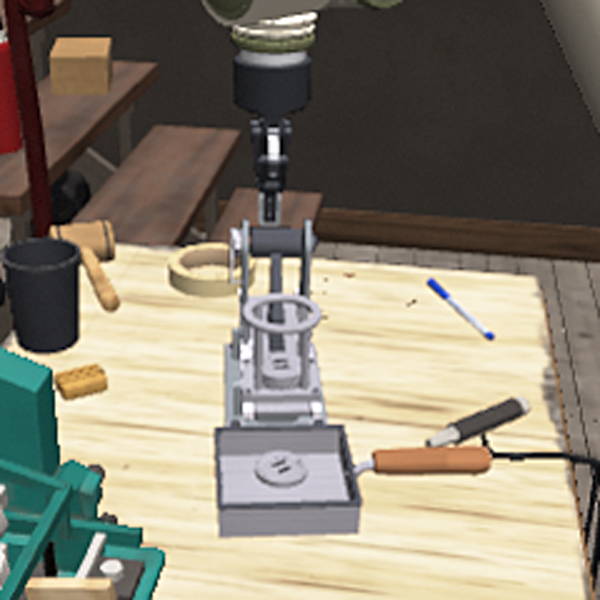

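The stop was reached again at 28 N, but the pan seems to show just one disc, at (281,469). Before going on I check its height from the range image and compare the stack heights.

Run:
```python
from rig import env
from m import *
for n in("side","top"):
    d=env.get_image(n);np.savez(f"{n}8.npz",**d);P=cloud(d)
    if n=="side":
        # pan disc
        u0,v0=180+281/2.5,90+467/2.5
        for dv in range(-8,10,2): print(dv,[P[int(v0)+dv,int(u0)+du].round(3).tolist() for du in(-8,0,8)])
        for v in range(215,260,3): print("stack",v,P[v,292].round(3))
        cv2.imwrite("pics/sidez8.png",cv2.resize(d["color"][190:310,250:350],None,fx=5,fy=5,interpolation=cv2.INTER_CUBIC))
    else: cv2.imwrite("pics/topz8.png",cv2.resize(d["color"][170:270,210:330],None,fx=5,fy=5,interpolation=cv2.INTER_CUBIC))
```

```text
-8 [[0.543, -0.049, 0.012], [0.526, -0.053, 0.011], [0.508, -0.056, 0.011]]
-6 [[0.542, -0.046, 0.008], [0.525, -0.05, 0.008], [0.508, -0.053, 0.008]]
-4 [[0.543, -0.048, 0.002], [0.523, -0.035, 0.013], [0.508, -0.057, -0.0]]
-2 [[0.539, -0.025, 0.013], [0.522, -0.029, 0.012], [0.505, -0.031, 0.013]]
0 [[0.538, -0.017, 0.013], [0.521, -0.02, 0.014], [0.504, -0.025, 0.012]]
2 [[0.537, -0.013, 0.011], [0.52, -0.014, 0.012], [0.503, -0.015, 0.014]]
4 [[0.535, -0.001, 0.015], [0.519, -0.006, 0.013], [0.502, -0.007, 0.015]]
6 [[0.535, -0.002, 0.009], [0.517, 0.004, 0.015], [0.502, -0.009, 0.008]]
8 [[0.535, -0.004, 0.002], [0.517, 0.002, 0.009], [0.502, -0.012, 0.001]]
stack 215 [ 0.537 -0.113  0.111]
stack 218 [ 0.536 -0.106  0.107]
stack 221 [ 0.525 -0.027  0.142]
stack 224 [ 0.54  -0.138  0.074]
stack 227 [ 0.537 -0.122  0.075]
stack 230 [ 0.535 -0.106  0.077]
stack 233 [ 0.53  -0.069  0.09 ]
stack 236 [ 0.528 -0.055  0.091]
stack 239 [ 0.527 -0.047  0.088]
stack 242 [ 0.525 -0.038  0.086]
stack 245 [ 0.525 -0.038  0.079]
stack 248 [ 0.524 -0.029  0.077]
stack 251 [ 0.524 -0.034  0.067]
stack 254 [ 0.523 -0.026  0.065]
stack 257 [ 0.533 -0.098  0.01 ]
```

View pics/sidez8.png

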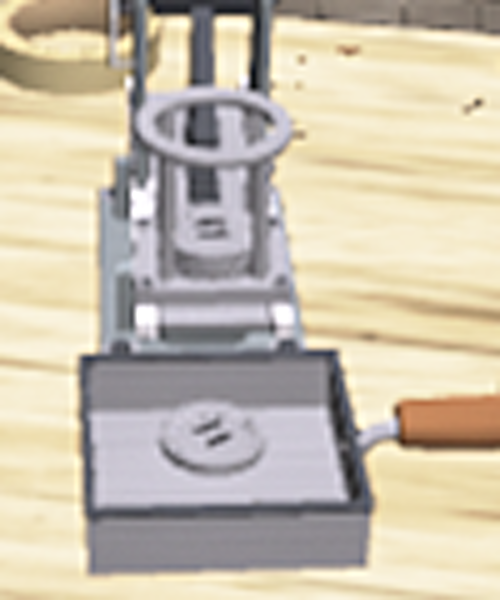

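View pics/topz8.png

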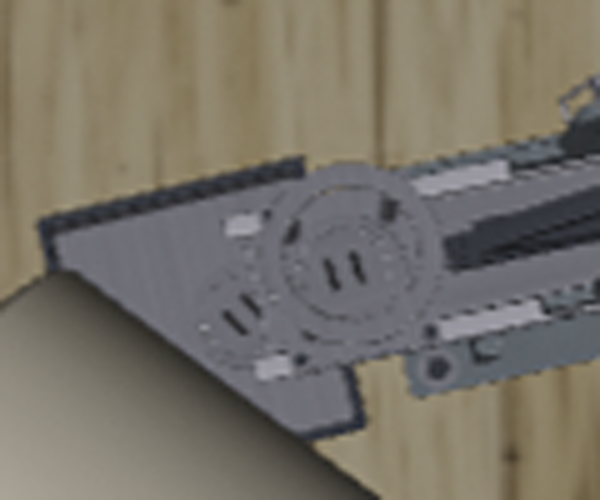

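The disc top in the pan is at about 14 mm: 3 mm floor plus two 6 mm discs, so two conchos lie stacked. The magazine's top at 91 mm is 62 mm plus pusher plus four discs, which agrees. I let the lever up.

```bash
python3 -m inch '0 0 0 -15 0; 0 0 0 -35 0; 0 0 0 -55 0; 0 0 0 -75 0; 0 0 0 -95 0; 0 0 0 -115 0; 0 0 0 -135 0; 0 0 0 -150 0; 0 0 0 -150 0; 0 0 0 -150 0'
python3 - <<'E'
from rig import env
from m import *
d=env.get_image("side");P=cloud(d);print(P[236,292],P[276,292],P[148,290])
cv2.imwrite("pics/side9.png",cv2.resize(d["color"][90:330,180:420],None,fx=2.5,fy=2.5,interpolation=cv2.INTER_CUBIC))
E
```

```text
time_s: 16.3
position: [0.5751, -0.2913, 0.2673]
tool_rot: [[0.978, 0.208, -0.001], [0.208, -0.978, 0.001], [-0.001, -0.001, -1.0]]
ft_force: [0.5, 0.1, 0.0]
grip_width: -0.0002
[ 0.52939991 -0.06677129  0.08395625] [ 0.52064651 -0.01824512  0.01457286] [ 0.56752556 -0.26866705  0.2139133 ]
```

View pics/side9.png

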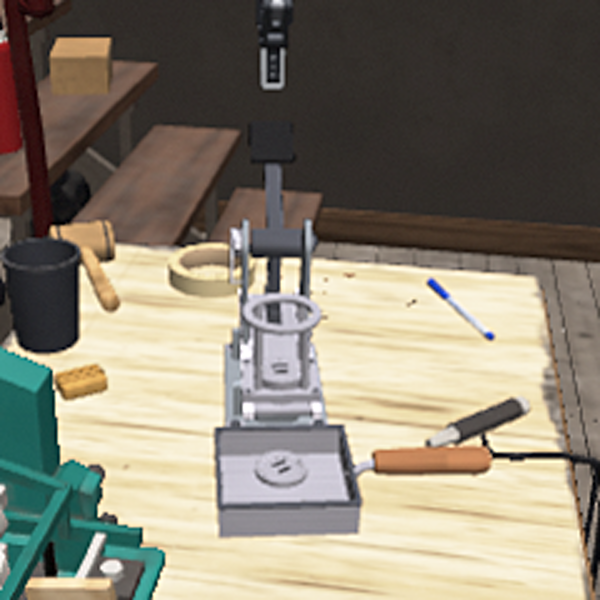

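The lever is fully up (pad at (272,142)), the stack top has dropped to about 85 mm (four discs), and the pan is unmoved. Third press.

```bash
python3 -m inch '0 0 0 20 0; 0 0 0 42 0; 0 0 0 55 0; 0 0 0 70 0; 0 0 0 85 0; 0 0 0 100 0; 0 0 0 115 0; 0 0 0 130 0; 0 0 0 140 0; 0 0 0 144 0'; python3 -m inch '0 0 0 2 0; 0 0 0 4 0; 0 0 0 6 0; 0 0 0 6 0'; python3 -m inch '0 0 0 -15 0; 0 0 0 -35 0; 0 0 0 -55 0; 0 0 0 -75 0; 0 0 0 -95 0; 0 0 0 -115 0; 0 0 0 -135 0; 0 0 0 -155 0; 0 0 0 -165 0; 0 0 0 -165 0'; python3 -m inch '0 0 0 0 0;0 0 0 0 0;0 0 0 0 0;0 0 0 0 0';python3 - <<'E'
from rig import env
from m import *
d=env.get_image("side");P=cloud(d)
for v in range(230,248,3): print("stack",v,P[v,292].round(3))
for v in range(268,286,2): print("pan",v,[P[v,u].round(3).tolist() for u in (284,292,300)])
print("pad",P[148,290])
cv2.imwrite("pics/side10.png",cv2.resize(d["color"][90:330,180:420],None,fx=2.5,fy=2.5,interpolation=cv2.INTER_CUBIC))
d=env.get_image("top");np.savez("top10.npz",**d)
cv2.imwrite("pics/top10.png",d["color"])
E
```

```text
time_s: 17.6
position: [0.5758, -0.2912, 0.1251]
tool_rot: [[0.978, 0.208, 0.002], [0.208, -0.978, -0.0], [0.002, 0.0, -1.0]]
ft_force: [-0.4, 0.5, 10.2]
grip_width: 0.0002
time_s: 18.1
position: [0.576, -0.2913, 0.1226]
tool_rot: [[0.978, 0.209, 0.004], [0.209, -0.978, -0.002], [0.003, 0.003, -1.0]]
ft_force: [-7.4, 7.2, 27.8]
grip_width: 0.0001
time_s: 19.35
position: [0.5754, -0.2915, 0.2834]
tool_rot: [[0.978, 0.208, 0.0], [0.208, -0.978, -0.0], [0.0, 0.0, -1.0]]
ft_force: [0.4, 1.0, 0.1]
grip_width: 0.0001
time_s: 19.85
position: [0.5753, -0.2914, 0.2832]
tool_rot: [[0.978, 0.208, -0.0], [0.208, -0.978, 0.0], [-0.0, -0.0, -1.0]]
ft_force: [-0.4, -0.1, -0.1]
grip_width: 0.0
stack 230 [ 0.537 -0.123  0.067]
stack 233 [ 0.536 -0.111  0.066]
stack 236 [ 0.531 -0.077  0.078]
stack 239 [ 0.529 -0.062  0.079]
stack 242 [ 0.527 -0.052  0.078]
stack 245 [ 0.525 -0.04   0.078]
pan 268 [[0.543, -0.046, 0.013], [0.525, -0.05, 0.013], [0.508, -0.056, 0.011]]
pan 270 [[0.543, -0.049, 0.006], [0.523, -0.036, 0.017], [0.508, -0.057, 0.005]]
pan 272 [[0.538, -0.021, 0.021], [0.522, -0.026, 0.019], [0.505, -0.029, 0.019]]
pan 274 [[0.538, -0.019, 0.017], [0.521, -0.017, 0.02], [0.504, -0.021, 0.02]]
pan 276 [[0.536, -0.008, 0.02], [0.52, -0.012, 0.019], [0.503, -0.015, 0.019]]
pan 278 [[0.535, 0.002, 0.022], [0.518, -0.003, 0.02], [0.502, -0.007, 0.02]]
pan 280 [[0.534, 0.004, 0.018], [0.518, 0.003, 0.02], [0.502, -0.004, 0.017]]
pan 282 [[0.534, 0.003, 0.013], [0.517, 0.005, 0.017], [0.501, -0.003, 0.013]]
pan 284 [[0.536, -0.007, 0.0], [0.517, 0.009, 0.014], [0.502, -0.011, 0.001]]
pad [ 0.56761703 -0.26928285  0.21370685]
```

View pics/side10.png

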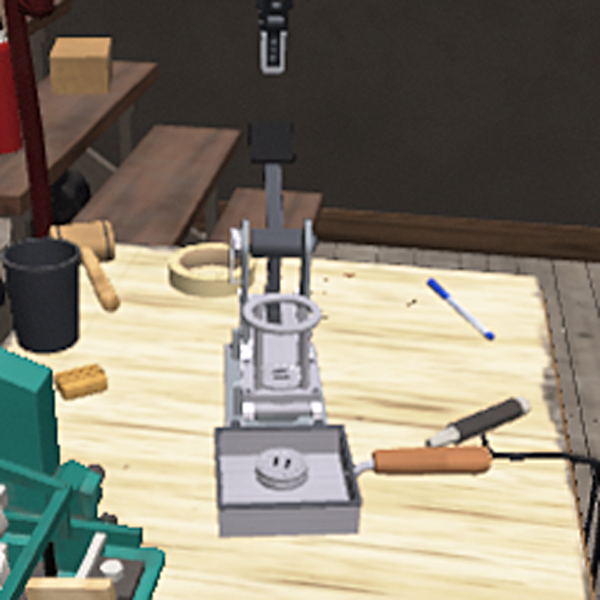

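View pics/top10.png

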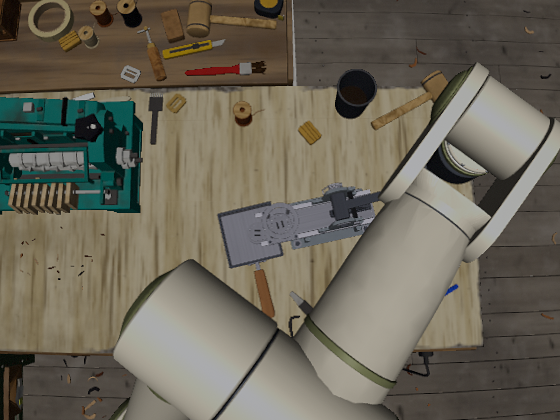

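Three conchos are stacked in the pan, with the top at about 20 mm (21 expected). The magazine's top is at 79 mm, so three discs remain. The lever is up, the pan is still square under the outlet, and the spool (243,112), wax (309,132) and punch tip (295,297) are where they were. The robot touches nothing, so I hand in.

```bash
python3 -c "
from rig import env
print(env.close_job(), env.observe()['time_s'])"
```

```text
the job is handed in; nothing more can be done
the job is handed in; nothing more can be done
```

The job is done and handed in at about 20 s: three conchos are in the pan, and the other three are still in the magazine. I slid the pan by its handle under the outlet, let go, and pressed the lever three times with shut fingers.

- **Pan position:** before I let go, its centre measured about 1 mm from the drop point. Afterwards I checked it only by eye; it looked flat and unmoved in every later picture.
- **Lever strokes:** each press ended on the stop, with about 28 N at the wrist. The pictures after each stroke show the lever back up at rest.
- **Concho count:** the three conchos lie on top of one another in the pan, so the pictures show a single disc from above. The depth readings give three in the pan (top at about 20 mm, 21 expected) and three left in the magazine (top at 79 mm, 80 expected).
- **Surroundings:** I saw no concho beside the pan, and the spool, beeswax and punch look unmoved; in the last top view the arm hides part of the punch. The gripper finished about 60 mm above the pad, touching nothing.

No check failed. After the second press the pan seemed to show only one concho, until the depth reading showed two stacked.

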